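# Click out the blue marker

## Task

Get the blue marker ready for labelling the vials: take it out of the stand, push its button end straight down on the rubber pad until the button is fully in and the writing tip is out, then put it back upright in its own hole in the stand, seated on its collar. Leave the red and the green marker in their holes, unclicked.

Things in the scene. Friction and masses are not known exactly. Their poses are not given: they have to be found in the camera images.
- blue_grip (a point): Blue retractable marker, upright in the stand, writing tip up, button down, about 45 g. Point on its axis to grip from above, in its round 20 mm thick upper barrel (clear from 35 mm below to 23 mm above): 40 mm above the underside of its 34 mm wide collar, 32 mm below the top of its white nose cone, 97 mm above the end of the button when that is out. z points to the tip; yaw does not matter.
- blue_button_end (a point): Centre of the free end face of the blue marker's push button, a blue 10 mm thick stub at the marker's lower end that stands 12 mm out of the barrel at first and 2 mm when fully in. Moves with the button. The barrel below the collar is 18 mm thick, 45 mm long, tapered.
- blue_marker_button (a joint): How far the blue marker's button is pushed in: 0 = out (writing tip hidden), 0.010 m = fully in, at a hard stop (black writing tip shows 8 mm above the nose cone). It resists with about 3 N all the way and stays where it is left; it does not spring back.
- press_pad: Fixed flat dark rubber pad with a ribbed grey face, 130 x 130 mm, 6 mm thick, lying on the worktop. Origin: centre of its underside; its top is 6 mm above, z up.
- marker_stand: Fixed white stand, 70 mm deep (its x), 226 mm long (its y). Origin: centre of its underside. Top plate: upper face 85 mm above the origin, 12 mm thick, three 27 mm through holes at x = 0, y = -75, 0 and +75 mm. A marker hangs in each by its collar, its button free, 28 mm above the worktop; which colour is where varies.
- red_grip (a point): The red marker, same make and size as the blue one, also in the stand: a bystander. Point on its axis, 40 mm above the underside of its collar, like blue_grip. Its top stands 157 mm above the worktop, so a marker carried over it must be lifted about 145 mm.
- red_marker_button (a joint): How far the red marker's button is pushed in (0 = out, 0.010 m = in); starts at 0 and should stay so.
- green_grip (a point): The green marker, same make and size as the blue one, also in the stand: a bystander. Point on its axis, 40 mm above the underside of its collar, like blue_grip. Its top stands 157 mm above the worktop, so a marker carried over it must be lifted about 145 mm.
- green_marker_button (a joint): How far the green marker's button is pushed in (0 = out, 0.010 m = in); starts at 0 and should stay so.
Things that resemble listed ones, but are neither listed nor needed, are in the scene too. Of the things that look like the part that bears blue_grip, the smallest one is meant.

How it is judged:
By the outcome, as a careful person would: the job done as asked, in the order asked, and still so for the second after the job is handed in, with the robot touching nothing.
It also fails if it takes over 54 s, if anything falls off the work surface, if the arm or the gripper's body presses on something with over 40 N, if the wrist force passes 120 N, or if a joint passes its speed limit or range.

## Robot

A 7-joint arm with a two-finger parallel gripper is mounted at the origin on a cart in front of the work surface, level with it; the furniture and walls round the work are solid. World frame = base frame: x ahead of the robot, y to its left, z up, the work surface at z = 0. Lengths are in m, angles in rad, forces in N, time in s.
With the tool pointing down it reaches from about 0.35 to 0.9 m from the base axis. Payload 8.1 kg.
Tool frame: the origin (TCP) lies at the very end of the fingers, on their centre line; the grasp point (between the pads) lies 19 mm behind it (arm.tcp_to_grasp is the z of the grasp point in the tool frame, in m); z points along the fingers, y is the line along which they close (so a half turn about z gives the same grasp; the last joint's range is limited). The gripper opens to 92 mm and grips with 3 to 60 N. Pads are 19 mm wide; open, the fingers measure 130 mm over their backs; the gripper's body (75 mm by 190 mm) begins 47 mm behind the grasp point.
Start: joints at [1.203, 0.434, 0.025, 1.573, -0.012, 1.134, -0.075], TCP at [0.164, -0.603, 0.227] pointing down, gripper open.
Joint ranges: [-2.62, 2.62], [-0.44, 2.09], [-1.27, 1.32], [0.08, 2.57], [-1.32, 4.46], [0.12, 2], [-2.74, 2.74]. Speed limits (rad/s): [2.22, 2.22, 3.01, 3.01, 3.14, 3.14, 3.14].

## Interface

Orientations are given as a rotation vector (axis times angle).
In Python, from cell import readout, vision, sign_off, arm gives the robot as it stands. The module is installed in compiled form; this text tells all that it offers.
- The arm moves only by the shell command python3 -m creep 'ROWS' [FORCE]. ROWS is JSON, a list of rows, each a list of 5 numbers: the shift along the tool's x, y, z in units of 4 cm (1.0 is 4 cm), then the turn about the tool's z in units of 4 degrees (1.0 is 4 degrees), then the opening, from 0 (shut) to 1 (fully open). A call has 1 to 12 rows; each row shifts and turns the commanded pose from where the row before left it, along the tool's axes as they then stand; what a row does not reach is not made up. A row lasts 1/8 s, in which the tool goes at most 62.5 mm and 10.7 degrees, less where a joint would pass 70% of its speed; a pose out of reach is approached as far as the arm can. A call with a number of a shift or a turn outside -1 to 1 is refused whole. A call with a gripper value outside its range is refused whole. The fingers move at their own pace and stop on an object; FORCE is the grip in N (left out, the last holds). Time passes only in rows, so rows that do not move let the fingers close. It gives the time, the measured TCP pose, the force, the opening and the grip force at its end, in the units of the state.
- readout.observe(): the state, without advancing time (a new reading comes with each control period).
- vision.get_image(name): name is "side" or "top" or "wrist"; returns a dict with "pixels" (420x560x3 uint8, blue, green, red), "z_map" (420x560 float32, m along the optical axis (not along the pixel's ray), 0 where there is no reading), "camera_matrix" (3x3 intrinsics, pixels), "position" and "rotation" of the camera in the world. Camera axes: x right, y up, looking along -z (the intrinsics and any distortion apply to the point x, -y, -z); pixel columns grow to the right and rows downward; lengths in m; the calibration is good to about 2 mm. A picture is of the moment at which its call begins.
- sign_off(): hands the job in; it is judged then, once.
The state is a dict: "clock": time; "joints": joint angles; "dq": joint speeds; "joint_efforts": joint torques, N m; "position": TCP position; "ee_rot": TCP orientation; "force": force on the tool from outside, world axes, zero at the start; "ft_torque": the same for the moment, N m; "width": opening from 0.0 (shut) to 1.0 (fully open); "gripper_force": force on a finger pad.
Only numpy, scipy, OpenCV 4.12 (cv2) and the standard library are available. Lean on these libraries where they do the work, as an engineer would, in place of code of your own. Each camera call takes 0.05 s, during which the arm holds its last target. There are 200 camera calls.

## Working session

There is one attempt and no reset: what is moved stays moved. The work goes in short steps, Python scripts to look and compute and a shell command to move; the robot and the scene stay as the last step left them, time stands still between calls to the robot, and variables do not carry over. Pictures are saved under pics/ and viewed, at most 10 in all, crops included, and the job is handed in when it is done.

```bash
mkdir -p pics
cat > h.py <<'E'
import numpy as np, cv2
from cell import readout, vision, arm
def shot(n,fn=None):
    im=vision.get_image(n)
    if fn: cv2.imwrite('pics/'+fn,im['pixels'])
    z=im['z_map'];K=im['camera_matrix'];v,u=np.mgrid[:420,:560]
    P=np.stack([(u-K[0,2])/K[0,0]*z,-(v-K[1,2])/K[1,1]*z,-z],-1)
    W=P@np.array(im['rotation']).T+np.array(im['position']); W[z==0]=np.nan
    return im,W
E
python3 - <<'E'
from h import *
for n in('side','top'):
    im,W=shot(n,n+'0.png'); np.save(n+'.npy',W); print(n,im['position'],im['camera_matrix'])
    print(np.round(im['rotation'],2))
print(readout.observe(),arm.tcp_to_grasp)
a=cv2.imread('pics/top0.png')
E
```

```text
Traceback (most recent call last):
  File "h.py", line 8, in shot
    W=P@np.array(im['rotation']).T+np.array(im['position']); W[z==0]=np.nan
      ~~~~~~~~~~~~~~~~~~~~~~~~~~~~^~~~~~~~~~~~~~~~~~~~~~~~~
ValueError: operands could not be broadcast together with shapes (420,560) (3,)
```

Rotation is probably a rotation vector.

```bash
sed -i "s/np.array(im\['rotation'\]).T/cv2.Rodrigues(np.array(im['rotation'],float))[0].T/" h.py
python3 - <<'E'
from h import *
for n in('side','top'):
    im,W=shot(n,n+'0.png'); np.save(n+'.npy',W); print(n,im['position'],im['rotation'],im['camera_matrix'],im.keys())
print(readout.observe(),arm.tcp_to_grasp)
E
```

```text
side [0.26265724 0.82595107 0.59780089] [ 0.27817983 -1.43255278 -2.43944614] [[388.5684204    0.         279.64183566]
 [  0.         388.5684204  207.27440352]
 [  0.           0.           1.        ]] dict_keys(['pixels', 'z_map', 'camera_matrix', 'position', 'rotation'])
top [0.44400104 0.01804195 1.25163054] [ 0.09934672 -0.09172382 -1.59473019] [[498.78316043   0.         280.95404076]
 [  0.         498.78316043 217.04070996]
 [  0.           0.           1.        ]] dict_keys(['pixels', 'z_map', 'camera_matrix', 'position', 'rotation'])
{'clock': 0.15, 'joints': array([ 1.20341339,  0.43507743,  0.02494739,  1.57386556, -0.0115952 ,
        1.1339932 , -0.0751238 ]), 'dq': array([ 0.00012775, -0.00242763,  0.00049753, -0.0026607 ,  0.00101451,
       -0.0006786 ,  0.00011875]), 'joint_efforts': array([ 1.94919892e-03, -6.68264794e+01,  9.85929742e-01, -3.14695108e+01,
       -6.04360295e-02,  3.94790957e-02,  1.71520846e-04]), 'position': array([ 0.16343233, -0.60286205,  0.22612465]), 'ee_rot': array([-3.11295435e+00, -4.14449015e-01,  4.08264067e-04]), 'force': array([-0.17101913, -0.50759004, -0.28738468]), 'ft_torque': array([ 0.02572906,  0.01047482, -0.03964249]), 'gripper_force': 0.0, 'width': 1.0021678346139673} -0.0188
```

View pics/top0.png

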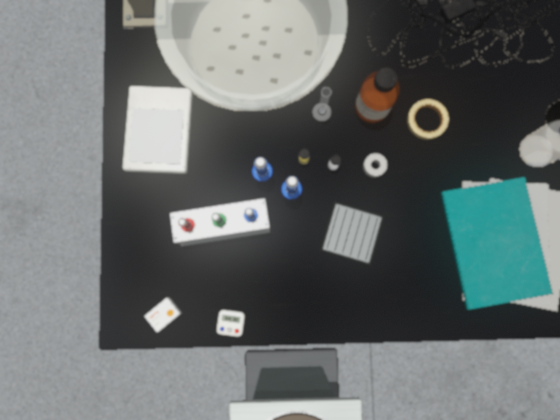

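View pics/side0.png

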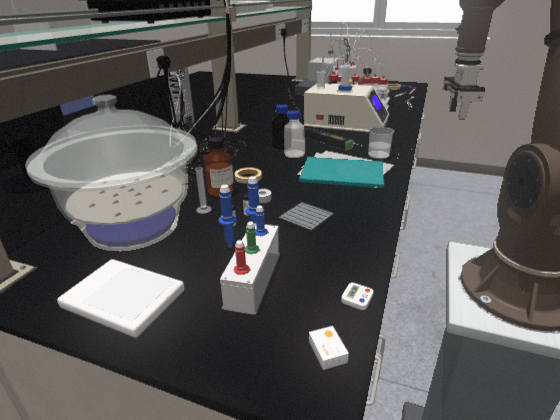

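The top view shows the stand at (220,221) with red (187,225), green (218,219) and blue (251,215). Two larger blue decoys stand at (262,170) and (291,187), and the pad is at (352,233). The side view agrees.

Run:
```python
from h import *
W=np.load('top.npy'); a=cv2.imread('pics/top0.png').astype(int)
m=np.zeros((420,560),bool); m[190:250,160:280]=1
t=m&(abs(W[...,2]-.085)<.006)
r=cv2.minAreaRect(W[t][:,:2].astype(np.float32)); print('stand top',r,np.median(W[t][:,2]))
R,c=cv2.minAreaRect(W[t][:,:2].astype(np.float32)),None
# pad
m[:]=0; m[195:275,310:395]=1
t=m&(a.sum(2)>200)&(W[...,2]<.03)
print('pad',cv2.minAreaRect(W[t][:,:2].astype(np.float32)),np.median(W[t][:,2]))
for n,u,v in(('red',187,225),('green',218,219),('blue',251,215),('d1',262,168),('d2',291,186)):
    p=W[v-10:v+11,u-10:u+11].reshape(-1,3); top=np.nanmax(p[:,2]); q=p[p[:,2]>top-.03]; print(n,top,q[:,:2].mean(0),len(q), np.ptp(q[:,:2],0))
W=np.load('side.npy');a=cv2.imread('pics/side0.png').astype(int)
for n,k in(('blue',0),('green',1),('red',2)):
    o=[i for i in range(3) if i!=k]
    m=(a[...,k]>a[...,o[0]]+35)&(a[...,k]>a[...,o[1]]+35)&(W[...,2]>.105)&(W[...,2]<.15)
    m[:200]=0;m[:,:225]=0;m[:,275:]=0
    if n!='blue': pass
    q=W[m];print(n,len(q),np.median(q,0),np.ptp(q,0))
```

```text
stand top ((0.5820921659469604, 0.1690545678138733), (0.07086177915334702, 0.22633858025074005), 7.348077774047852) 0.08551697653915658
pad ((0.5520111322402954, -0.15477843582630157), (0.12702782452106476, 0.12719830870628357), 71.52667999267578) 0.00637854511953706
red 0.16071839747144145 [0.57117302 0.2406707 ] 76 [0.01948513 0.01837693]
green 0.1592866622651854 [0.58048131 0.16711306] 77 [0.01967365 0.01963139]
blue 0.16205792169619282 [0.59016147 0.0936928 ] 71 [0.01885711 0.0199721 ]
d1 0.18576666488547966 [0.69401108 0.06519696] 138 [0.02591272 0.02719775]
d2 0.18579095617438335 [ 0.64986778 -0.00252323] 139 [0.02570676 0.02674524]
blue 266 [0.64708486 0.07752123 0.1209779 ] [0.1126489  0.11276531 0.04436785]
green 2 [0.58219628 0.17478352 0.14711856] [0.01233987 0.00450591 0.00015278]
red 166 [0.57107103 0.25049236 0.12749121] [0.0204949  0.01686666 0.0442524 ]
```

```bash
python3 - <<'E'
import numpy as np
for n in('top','side'):
    W=np.load(n+'.npy').reshape(-1,3); W=W[(W[:,2]>.2)&(W[:,0]>.3)&(W[:,0]<.95)&(abs(W[:,1])<.65)]
    for y in np.arange(-.6,.6,.1):
        q=W[(W[:,1]>y)&(W[:,1]<y+.1)]
        if len(q): print(n,round(y,1),len(q),'minx',q[:,0].min().round(3),'z there',q[q[:,0].argmin(),2].round(3))
E
python3 -m creep '[[1,-0.94,0,0,1],[1,-0.94,0,0,1],[1,-0.94,0,0,1],[1,-0.94,0,0,1],[1,-0.94,0,0,1],[1,-0.94,0,0,1],[1,-0.94,0,0,1],[1,-0.94,0,0,1],[1,-0.94,0,0,1],[1,-0.94,0,0,1]]' 30
```

```text
top -0.2 165 minx 0.898 z there 0.245
top -0.1 2894 minx 0.812 z there 0.241
top -0.0 4536 minx 0.796 z there 0.245
top 0.1 3926 minx 0.798 z there 0.241
top 0.2 1228 minx 0.838 z there 0.247
side -0.2 11 minx 0.905 z there 0.246
side -0.1 284 minx 0.813 z there 0.244
side -0.0 1546 minx 0.797 z there 0.247
side 0.1 2996 minx 0.8 z there 0.23
side 0.2 1690 minx 0.84 z there 0.246
clock: 1.4
position: [0.4518, -0.1342, 0.2268]
ee_rot: [3.114, 0.414, 0.0]
force: [0.3, -1.0, 0.2]
width: 1.001
gripper_force: 0.0
```

```bash
python3 -m creep '[[1,-0.94,0,0,1],[1,-0.94,0,0,1],[1,-0.94,0,0,1],[1,-0.94,0,0,1],[0.85,-0.83,0,0,0.45]]'
python3 -m creep '[[0,0,0,1,0.45],[0,0,0,1,0.45],[0,0,0,1,0.45],[0,0,0,1,0.45],[0,0,0,1,0.45],[0,0,0,1,0.45],[0,0,0,1,0.45],[0,0,0,1,0.45],[0,0,0,0,0.45]]'
python3 - <<'E'
from h import *
im,W=shot('wrist','w1.png'); np.save('w.npy',W)
print(im['position'],readout.observe()['joints'])
a=im['pixels'].astype(int)
t=(abs(W[...,2]-.085)<.003)&(a.min(2)>120)
if t.sum(): print('stand',cv2.minAreaRect(W[t][:,:2].astype(np.float32)))
s=(W[...,2]>.1)&(W[...,2]<.165)&(np.hypot(W[...,0]-.591,W[...,1]-.094)<.03)
print(s.sum(),W[s].mean(0) if s.any() else 0, W[s].max(0),W[s].min(0))
E
```

```text
clock: 2.02
position: [0.5911, 0.0942, 0.2264]
ee_rot: [-3.114, -0.415, 0.001]
force: [1.1, -0.8, -0.3]
width: 0.933
gripper_force: 0.0
clock: 3.15
position: [0.5903, 0.0922, 0.2265]
ee_rot: [3.108, -0.459, -0.001]
force: [0.1, 0.0, -0.4]
width: 0.45
gripper_force: 0.0
[0.65900902 0.07200716 0.38483413] [-0.06611495  0.40736002 -0.2507091   1.62588582  0.10941032  1.1225675
 -2.20768321]
stand ((0.6086186170578003, 0.12582062184810638), (0.1460549682378769, 0.29029789566993713), 28.610008239746094)
633 [0.59859811 0.09185027 0.14396287] [0.60504744 0.10271928 0.15911304] [0.58508947 0.08312377 0.10000238]
```

View pics/w1.png

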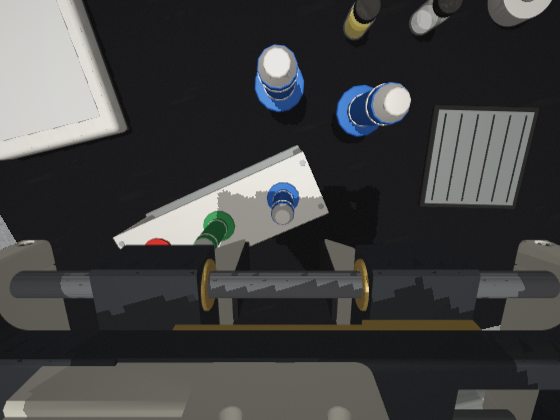

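The wrist view shows the blue nose at (282,213), in line with the fingers. Green is at (210,235), and the decoys are at (278,65) and (390,100). Next I fit the marker's circle.

Run:
```python
from h import *
from scipy.optimize import least_squares as ls
for n in('w','top'):
    W=np.load(n+'.npy'); near=np.hypot(W[...,0]-.591,W[...,1]-.094)<.025
    t=near&(W[...,2]>.152)&(W[...,2]<.17)
    print(n,'top',t.sum(),W[t].mean(0))
    b=W[near&(W[...,2]>.102)&(W[...,2]<.135)]
    if len(b)>20:
        r=ls(lambda p:np.hypot(b[:,0]-p[0],b[:,1]-p[1])-.010,[.591,.094],loss='soft_l1',f_scale=.001); print('barrel',len(b),r.x,np.abs(r.fun).mean())
W=np.load('w.npy')
t=abs(W[...,2]-.085)<.004
g=W[t&(W[...,0]>.5)&(W[...,0]<.66)&(W[...,1]<.3)&(W[...,1]>.04)&(np.arange(420)[:,None]<245)]
print('stand',cv2.minAreaRect(g[:,:2].astype(np.float32)))
```

```text
w top 277 [0.59600154 0.09285792 0.15624355]
barrel 147 [0.59450634 0.09323141] 0.00012657746782708982
top top 39 [0.59087567 0.0944338  0.15648214]
stand ((0.5852755904197693, 0.16768811643123627), (0.07022956758737564, 0.22638343274593353), 7.229439735412598)
```

```bash
python3 -m creep '[[0.07,-0.05,0.7,0,0.45],[0,0,0.7,0,0.45],[0,0,0.7,0,0.45],[0,0,0.5,0,0.45],[0,0,0.34,0,0.45],[0,0,0,0,0.45]]' 30; python3 -m creep '[[0,0,0,0,0],[0,0,0,0,0],[0,0,0,0,0],[0,0,0,0,0],[0,0,0,0,0],[0,0,0,0,0]]' 30
```

```text
clock: 3.95
position: [0.5932, 0.0932, 0.1083]
ee_rot: [3.107, -0.459, -0.003]
force: [0.7, -0.0, -0.5]
width: 0.449
gripper_force: 0.0
clock: 4.7
position: [0.5941, 0.0935, 0.1098]
ee_rot: [-3.107, 0.46, -0.002]
force: [-0.7, -1.4, 6.2]
width: 0.217
gripper_force: 30.0
```

```bash
python3 -m creep '[[0,0,-0.2,0,0],[0,0,-0.4,0,0],[0,0,-0.6,0,0],[0,0,-0.6,0,0],[0,0,-0.5,0,0],[0,0,-0.2,0,0],[0,0,0,0,0]]' 30
python3 - <<'E'
from h import *
shot('side','s2.png'); im=cv2.imread('pics/s2.png')[130:320,180:370]; cv2.imwrite('pics/s2c.png',cv2.resize(im,None,fx=3,fy=3))
E
```

```text
clock: 5.58
position: [0.5939, 0.0935, 0.2097]
ee_rot: [-3.107, 0.46, -0.002]
force: [0.2, -1.4, -0.3]
width: 0.216
gripper_force: 30.0
```

View pics/s2c.png

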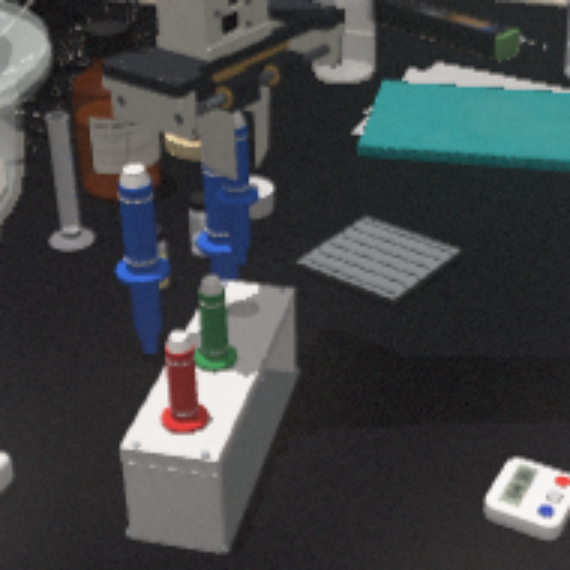

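The side view shows the blue marker lifted clear, held straight between the fingers, with the red and green markers undisturbed.

```bash
python3 -m creep '[[0.06,0.45,0,0,0],[0.13,0.95,0,0,0],[0.13,0.95,0,0,0],[0.13,0.95,0,0,0],[0.13,0.95,0,0,0],[0.13,0.95,0,0,0],[0.1,0.7,0,0,0],[0.05,0.33,0,0,0],[0,0,0,0,0]]' 30
python3 -m creep '[[0,0,0.3,0,0],[0,0,0.6,0,0],[0,0,0.6,0,0],[0,0,0.6,0,0],[0,0,0.4,0,0],[0,0,0.15,0,0],[0,0,0,0,0],[0,0,0,0,0]]' 30
python3 - <<'E'
from h import *
im,W=shot('side','s3.png'); im=cv2.imread('pics/s3.png')[140:260,230:380]; cv2.imwrite('pics/s3c.png',cv2.resize(im,None,fx=4,fy=4))
E
```

```text
clock: 6.75
position: [0.5539, -0.1561, 0.2087]
ee_rot: [3.107, -0.463, -0.001]
force: [0.4, 0.4, 0.4]
width: 0.212
gripper_force: 30.0
clock: 7.75
position: [0.5551, -0.1551, 0.1039]
ee_rot: [3.108, -0.46, 0.002]
force: [0.8, 0.0, 0.3]
width: 0.211
gripper_force: 30.0
```

View pics/s3c.png

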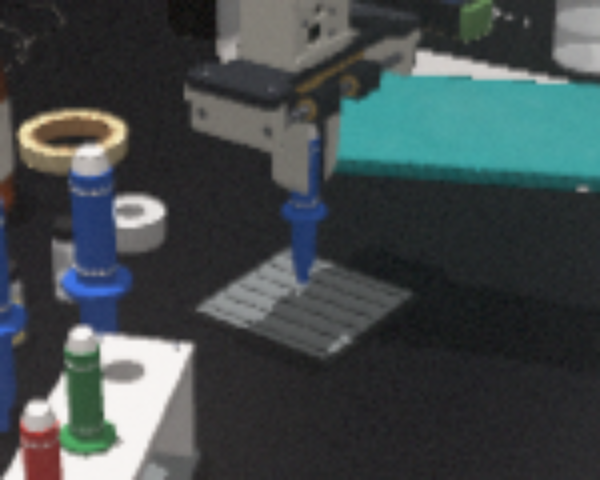

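The marker hangs upright over the middle of the pad with its button clear by roughly 1.5 cm. I will descend slowly and watch the force.

```bash
python3 -m creep '[[0,0,0.15,0,0],[0,0,0.15,0,0],[0,0,0.08,0,0],[0,0,0.05,0,0],[0,0,0.05,0,0],[0,0,0,0,0]]' 35
python3 -m creep '[[0,0,0.05,0,0],[0,0,0.03,0,0],[0,0,0,0,0]]' 35
python3 -m creep '[[0,0,0.04,0,0],[0,0,0.04,0,0],[0,0,0,0,0]]' 35
```

```text
clock: 8.55
position: [0.5544, -0.1551, 0.0838]
ee_rot: [3.108, -0.46, -0.0]
force: [0.1, 0.1, 0.2]
width: 0.209
gripper_force: 35.0
clock: 8.93
position: [0.5545, -0.1551, 0.0806]
ee_rot: [3.108, -0.46, 0.0]
force: [-0.7, -0.3, 0.4]
width: 0.213
gripper_force: 35.0
clock: 9.3
position: [0.5547, -0.1551, 0.0777]
ee_rot: [3.108, -0.46, 0.001]
force: [-0.7, 0.4, 4.0]
width: 0.209
gripper_force: 35.0
```

```bash
python3 -m creep '[[0,0,0.05,0,0],[0,0,0.05,0,0],[0,0,0,0,0]]' 35
python3 -m creep '[[0,0,0.05,0,0],[0,0,0.03,0,0],[0,0,0,0,0]]' 35
python3 - <<'E'
from h import *
im,W=shot('side','s4.png'); im=cv2.imread('pics/s4.png')[140:260,230:380]; cv2.imwrite('pics/s4c.png',cv2.resize(im,None,fx=4,fy=4))
E
```

```text
clock: 9.68
position: [0.557, -0.1558, 0.0764]
ee_rot: [3.107, -0.46, 0.009]
force: [-4.2, 0.4, 27.8]
width: 0.21
gripper_force: 35.0
clock: 10.05
position: [0.559, -0.1563, 0.0748]
ee_rot: [3.106, -0.46, 0.016]
force: [-2.1, -0.9, 35.5]
width: 0.212
gripper_force: 35.0
```

View pics/s4c.png

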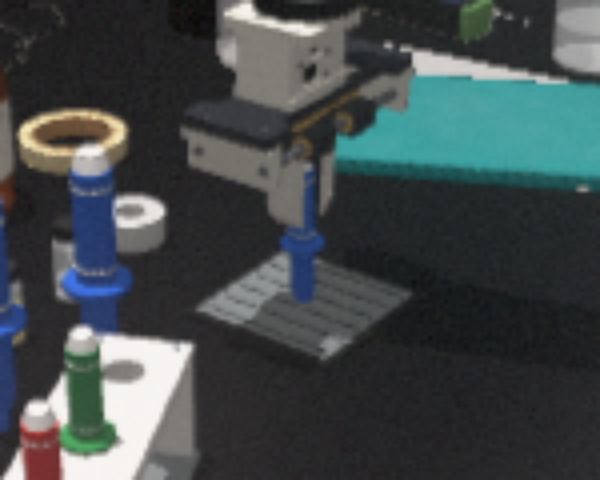

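The marker is down on the pad at 35 N, with the height right for the hard stop. I will lift it and check.

```bash
python3 -m creep '[[0,0,-0.2,0,0],[0,0,-0.4,0,0],[0,0,-0.7,0,0],[0,0,-0.7,0,0],[0,0,-0.7,0,0],[0,0,-0.4,0,0],[0,0,-0.2,0,0],[0,0,0,0,0],[0,0,0,0,0]]' 35
python3 - <<'E'
from h import *
im,W=shot('side','s5.png');np.save('s5.npy',W); im=cv2.imread('pics/s5.png')[100:210,250:360]; cv2.imwrite('pics/s5c.png',cv2.resize(im,None,fx=5,fy=5,interpolation=2))
E
```

```text
clock: 11.22
position: [0.5539, -0.155, 0.2013]
ee_rot: [-3.108, 0.46, 0.003]
force: [-0.6, -0.1, -0.8]
width: 0.215
gripper_force: 35.0
```

View pics/s5c.png

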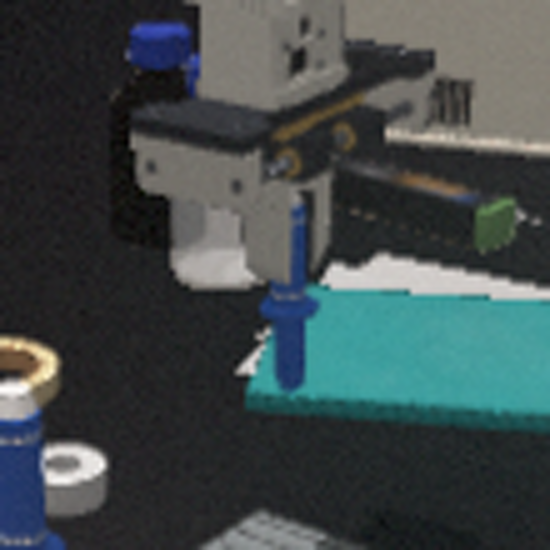

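The button stub is now almost gone from the barrel's lower end at (292,385), and the marker hangs upright. I will measure the slip and tilt, then go back.

Run:
```python
from h import *
W=np.load('s5.npy');a=cv2.imread('pics/s5.png').astype(int)
m=(a[...,0]>a[...,2]+40)&(a[...,0]>a[...,1]+30)&(np.hypot(W[...,0]-.554,W[...,1]+.155)<.03)
q=W[m]
for z in np.arange(.1,.28,.004):
    s=q[(q[:,2]>=z)&(q[:,2]<z+.004)]
    if len(s): print(round(z,3),len(s),np.ptp(s[:,0]).round(4),s.mean(0).round(4))
```

```text
0.132 1 0.0 [ 0.5466 -0.1462  0.1355]
0.136 5 0.0104 [ 0.5476 -0.1476  0.1379]
0.14 7 0.0127 [ 0.5477 -0.1453  0.1424]
0.144 6 0.0139 [ 0.5482 -0.1462  0.1457]
0.148 9 0.013 [ 0.5484 -0.1457  0.1496]
0.152 6 0.0109 [ 0.5468 -0.1458  0.1537]
0.156 9 0.0146 [ 0.5483 -0.1472  0.1575]
0.16 8 0.0128 [ 0.5484 -0.1457  0.1621]
0.164 9 0.0131 [ 0.5499 -0.1464  0.1661]
0.168 7 0.0139 [ 0.5477 -0.1476  0.1699]
0.172 8 0.0126 [ 0.5485 -0.1453  0.1744]
0.176 2 0.0107 [ 0.5552 -0.1383  0.1789]
0.18 28 0.0315 [ 0.5499 -0.1446  0.1824]
0.184 14 0.0237 [ 0.5494 -0.1474  0.1857]
0.188 2 0.0098 [ 0.5471 -0.1442  0.1896]
0.192 9 0.0156 [ 0.5514 -0.1465  0.1939]
0.196 7 0.0153 [ 0.5488 -0.1466  0.1976]
0.2 3 0.0052 [ 0.5456 -0.148   0.2017]
0.204 5 0.0043 [ 0.5449 -0.1473  0.2061]
0.208 4 0.0039 [ 0.5453 -0.1489  0.2102]
0.212 4 0.0034 [ 0.5465 -0.1501  0.214 ]
0.216 2 0.0019 [ 0.5454 -0.1509  0.2182]
0.22 3 0.001 [ 0.5446 -0.1495  0.2227]
0.224 2 0.0018 [ 0.5454 -0.1505  0.2256]
0.228 3 0.001 [ 0.5452 -0.148   0.2298]
0.232 2 0.0022 [ 0.5457 -0.1506  0.2356]
0.236 3 0.0026 [ 0.5454 -0.1509  0.2393]
```

```bash
python3 -m creep '[[-0.06,-0.45,0,0,0],[-0.13,-0.95,0,0,0],[-0.13,-0.95,0,0,0],[-0.13,-0.95,0,0,0],[-0.13,-0.95,0,0,0],[-0.13,-0.95,0,0,0],[-0.09,-0.7,0,0,0],[-0.04,-0.34,0,0,0],[0,0,0,0,0],[0,0,0,0,0]]' 35
python3 - <<'E'
from h import *
im,W=shot('wrist','w6.png');np.save('w6.npy',W)
print(readout.observe()['position'],readout.observe()['ee_rot'])
E
```

```text
clock: 12.52
position: [0.5945, 0.092, 0.2022]
ee_rot: [3.106, -0.462, -0.0]
force: [0.0, 0.9, -0.9]
width: 0.215
gripper_force: 35.0
[0.59455784 0.09183787 0.20223715] [ 3.10635773e+00 -4.62825784e-01 -6.93349228e-05]
```

View pics/w6.png

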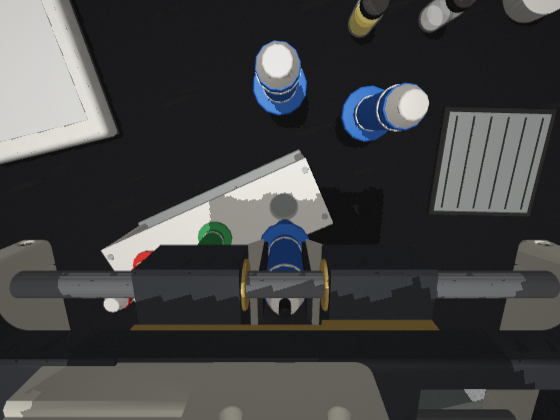

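The wrist view shows the black writing tip out at (285,305), and the empty hole at (285,205) below in line with the marker. I will insert it now.

```bash
python3 -m creep '[[0,-0.04,0.3,0,0],[0,0,0.4,0,0],[0,0,0.4,0,0],[0,0,0.4,0,0],[0,0,0.3,0,0],[0,0,0.2,0,0],[0,0,0.1,0,0],[0,0,0,0,0]]' 35
python3 -m creep '[[0,0,0.05,0,0],[0,0,0.05,0,0],[0,0,0.05,0,0],[0,0,0,0,0]]' 35
```

```text
clock: 13.58
position: [0.5951, 0.0951, 0.1183]
ee_rot: [3.108, -0.46, 0.0]
force: [0.1, 0.8, -0.8]
width: 0.213
gripper_force: 35.0
clock: 14.08
position: [0.5949, 0.095, 0.1122]
ee_rot: [3.108, -0.46, -0.0]
force: [1.4, 0.6, -0.5]
width: 0.21
gripper_force: 35.0
```

```bash
python3 -m creep '[[0,0,0.05,0,0],[0,0,0.03,0,0],[0,0,0,0,0]]' 35; python3 -m creep '[[0,0,0.03,0,0],[0,0,0.03,0,0],[0,0,0,0,0]]' 35
```

```text
clock: 14.45
position: [0.5949, 0.095, 0.109]
ee_rot: [3.108, -0.46, -0.0]
force: [-0.9, -1.1, -1.0]
width: 0.209
gripper_force: 35.0
clock: 14.82
position: [0.5952, 0.0951, 0.1079]
ee_rot: [-3.108, 0.46, -0.001]
force: [-4.5, -1.1, 11.2]
width: 0.206
gripper_force: 35.0
```

Collar contact came at the expected height. I will release and retreat.

```bash
python3 -m creep '[[0,0,-0.03,0,0],[0,0,0,0,0.3],[0,0,0,0,0.45],[0,0,0,0,0.45],[0,0,0,0,0.45],[0,0,0,0,0.45]]' 10
python3 -m creep '[[0,0,-0.3,0,0.45],[0,0,-0.6,0,0.45],[0,0,-0.8,0,0.45],[0,0,-0.9,0,0.45],[0,0,-0.9,0,0.45],[0,0,-0.7,0,0.45],[0,0,-0.4,0,0.45],[0,0,0,0,0.45],[0,0,0,0,0.45]]'
python3 - <<'E'
from h import *
im,W=shot('side','s7.png'); b=cv2.imread('pics/s7.png')[170:320,190:310]; cv2.imwrite('pics/s7c.png',cv2.resize(b,None,fx=4,fy=4,interpolation=2))
im,W=shot('wrist','w7.png')
q=W[(np.hypot(W[...,0]-.5945,W[...,1]-.093)<.025)&(W[...,2]>.1)]; print(len(q),q[:,2].max(),q[q[:,2]>.15].mean(0))
for z in (.105,.12,.135): print(q[abs(q[:,2]-z)<.006].mean(0))
E
```

```text
clock: 15.58
position: [0.5951, 0.095, 0.1079]
ee_rot: [3.108, -0.46, -0.0]
force: [0.3, -0.2, -0.7]
width: 0.446
gripper_force: 0.0
clock: 16.7
position: [0.5945, 0.0949, 0.2907]
ee_rot: [3.107, -0.46, -0.003]
force: [-0.2, -0.0, -1.7]
width: 0.452
gripper_force: 0.0
3029 0.410110832277252 [0.60380891 0.08453607 0.34351873]
[0.60057135 0.09246538 0.10502411]
[0.60083896 0.09358594 0.11978068]
[0.60089183 0.09424592 0.13600581]
```

View pics/s7c.png

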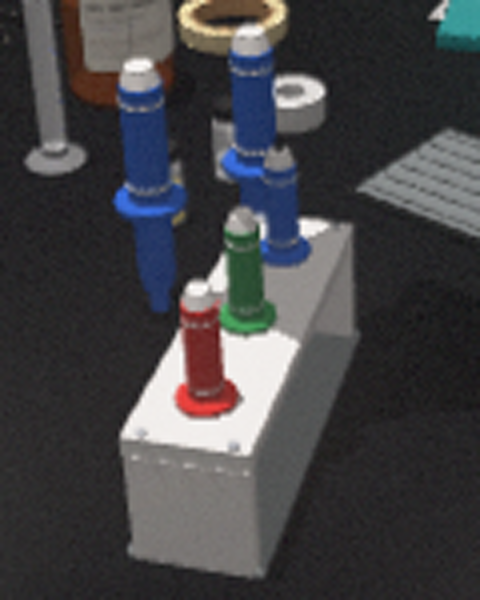

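View pics/w7.png

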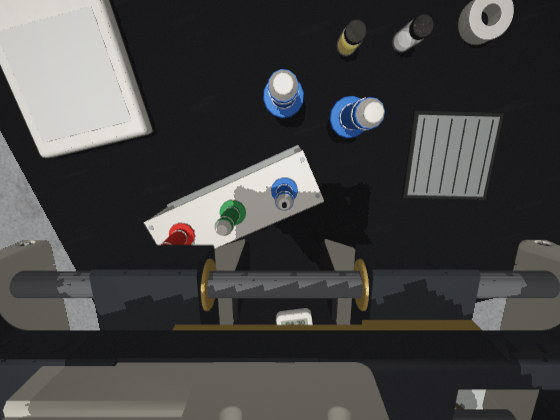

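The blue marker is upright in its hole on its collar, with the black tip visible at (284,204). The red and green markers are unchanged. At full press the barrel end was about 2 mm above the pad, so the button was fully in.

```bash
python3 -c "from cell import sign_off; print(sign_off())"
```

```text
the job is handed in; nothing more can be done
None
```

The blue marker is clicked with its tip out and stands upright in its own hole on its collar; red and green were left alone, and the job was handed in at about 17 s of the 54 s limit.

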